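# Push a tip box up the ramp into its nest

## Task

Gently push the closed tip box, squared up to the nest, along the bench, up the small ramp and over the lip into the nest, without lifting, toppling or ramming it. Where the end stop stands is not known exactly, so feel for it: press the box firmly but gently home against the stop's rubber buffer for about a second, then let go, leaving the box lying flat behind the lip and still holding the little presence plunger in. Do not disturb the things standing round the nest.

Things in the scene. Friction and masses are not known exactly. Their poses are not given: they have to be found in the camera images.
- tip_box: Tip box, 0.25 to 0.4 kg: blue base 82 mm (x) by 118 mm (y), 46 mm high, with a clear lid fast shut, 84 x 120 mm, top at 81 mm: it overhangs the base by 1 mm all round. Too wide to grasp. It goes +y end first. Origin at the underside, 3 mm to the -x side of the middle. A thumb tab 30 mm wide sticks out 6 mm from the middle of the -x side, 47 to 50 mm up. Starts on the bench before the ramp, askew.
- box_centre (a point): Centre of the tip box: half-way along its x and y, 40 mm above its underside. Axes are the box's: y along its long side, z up.
- nest: Grey metal nest fixed to the bench. Origin at bench level in the middle of its pocket; z up, +y the way the box is pushed in. Channel 92 mm wide, centred on x = 0, between guide rails 10 mm thick with tops 20 mm above the bench. Pocket floor 7 mm high. Home, the box's centre stands between nest y = 0.003 and 0.015, wherever it meets the buffer.
- ramp_foot (a point): Foot of the ramp, at bench level on the channel's middle line, at nest y = -0.150; axes are the nest's. From here the ramp rises 12 mm in 82 mm. The rails' ends flare outward from nest y = -0.150 to -0.191, to 131 mm apart inside.
- lip_top (a point): Inner top edge of the lip on the channel's middle line, at nest y = -0.062, 12 mm above the bench, 5 mm above the pocket floor; the lip's flat top is 6 mm wide. Axes are the nest's.
- stop: End stop: metal bracket 70 mm wide, 72 mm high, at nest y = 0.103; origin at the bottom of its front. A screw carries a rubber buffer 21 to 77 mm above the bench, its face anywhere from nest y = 0.063 to 0.075 (differs each time, not measured). Buffer gives 1 mm per 3 N, up to 6 mm, then is rigid. A white plunger stands out 5 mm from it and yields to under 0.6 N, too little to push the box back.
- jar_blue: Small white jar with a blue lid, 51 mm wide, 56 mm high, loose, beside the nest on its -x side; origin at its underside. Not to be disturbed.
- vial_amber: Small brown vial with a black cap, 24 mm wide, 62 mm high, loose, beside the nest on its +x side; origin at its underside. Not to be disturbed.
- pellet_die: Steel pellet die, 37 mm wide, 48 mm high, loose, beside the nest on its +x side; origin at its underside. Not to be disturbed.

How it is judged:
On the way, in this order (a step that is already met when the one before it is completed fails the run):
1. the box is on the ramp, between the rails, nose up (angle between box_centre's own z axis and vertical above 0.05 rad and y of box_centre in the frame of nest between -0.2 and -0.06 m and x of box_centre in the frame of nest between -0.012 and 0.012 m), for 0.1 s.
2. the box, over the lip, is pressed against the stop with more than 4 N (contact force between tip_box and stop above 4 N and y of box_centre in the frame of nest above -0.002 m), for 0.4 s.
At the end, for the whole second after the job is handed in: The box lies flat (within 0.03 rad) and at rest on the pocket floor behind the lip (centre at nest y above -0.002 m and less than 49 mm over the bench), still touching the stop's plunger or buffer (more than 0.1 N) (contact force between tip_box and stop above 0.1 N and y of box_centre in the frame of nest above -0.002 m and z of box_centre in the frame of nest below 0.049 m and angle between box_centre's own z axis and vertical below 0.03 rad and linear speed of tip_box below 0.01 m/s).
It fails at once if the box is pressed against the stop with more than 18 N (contact force between tip_box and stop above 18 N).
It fails at once if the box is rammed: the fingers strike or press it with more than 40 N (contact force between the fingers and tip_box above 40 N).
It fails at once if the box is lifted clear (height (world z) of box_centre above 0.085 m).
It fails at once if the box is toppled (angle between box_centre's own z axis and vertical above 0.4 rad).
It fails at once if the jar, the vial or the pellet die is disturbed (moved over 20 mm) (distance of any of jar_blue, vial_amber, pellet_die from where it was at the start of the episode above 0.02 m).
It also fails if it takes over 72 s, if anything falls off the work surface, if the arm or the gripper's body presses on something with over 40 N, if the wrist force passes 120 N, or if a joint passes its speed limit or range.

## Robot

A 6-joint arm with a two-finger parallel gripper is mounted at the origin on a cart in front of the work surface, level with it; the furniture and walls round the work are solid. World frame = base frame: x ahead of the robot, y to its left, z up, the work surface at z = 0. Lengths are in m, angles in rad, forces in N, time in s.
With the tool pointing down it reaches from about 0.325 to 0.775 m from the base axis. Payload 5.5 kg.
Tool frame: the origin (TCP) lies between the finger pads; the fingertips stand 22 mm ahead of it and the grasp point (between the pads) lies 3 mm ahead of it; z points along the fingers, x is the direction in which the jaws open and shut, and the axes are right-handed (so a half turn about z gives the same grasp; the last joint's range is limited). The gripper opens to 85 mm and grips with 20 to 120 N. Pads are 22 mm wide; open, the fingers measure 114 mm over their backs; the gripper's body (76 mm by 85 mm) begins 54 mm behind the grasp point. The pads swing forward as they close: fully open they stand 13 mm farther back than shut.
Start: joints at [1.121, 0.091, 1.231, -0, 1.82, -0.057], TCP at [0.23, 0.554, 0.253] pointing down, gripper open.
Joint ranges: [-2.87, 2.87], [-0.86, 2.18], [0.17, 2.46], [-1.51, 4.65], [0.06, 2.69], [-2.65, 2.65]. Speed limits (rad/s): [2.57, 2.57, 3.01, 3.14, 3.14, 3.14].

## Interface

Orientations are given as a rotation vector (axis times angle).
In Python, from rig import ctrl gives the robot as it stands. The module is installed in compiled form; this text tells all that it offers.
- The arm moves only by the tool step_arm, never from a script. Its argument "motion" is a list of rows, each an object with "hand": the closure in counts, from 0 (fully open) to 255 (shut); "xyz": the shift along the tool's x, y, z in mm, a list of three; "twist": the turn about the tool's z in degrees. In form: [{"hand": hand, "xyz": [tx, ty, tz], "twist": twist}, ...]. A call has 1 to 5 rows; each row shifts and turns the commanded pose from where the row before left it, along the tool's axes as they then stand; what a row does not reach is not made up. A row lasts 1/10 s, in which the tool goes at most 50 mm and 8.59 degrees, less where a joint would pass 70% of its speed; a pose out of reach is approached as far as the arm can. A call with a gripper value outside its range is refused whole. The fingers move at their own pace and stop on an object; "newtons" is the grip in N (left out, the last holds). Time passes only in rows, so rows that do not move let the fingers close. It gives the time, the measured TCP pose, the force and the opening at its end, in the units of the state.
- ctrl.get_state(): the state, without advancing time (a new reading comes with each control period).
- ctrl.camera(name): name is "side" or "top"; returns the picture (420x560x3 uint8, red, green, blue); there is no depth.
- ctrl.camera_params(name): a dict with "fx", "fy", "cx", "cy" (pixels), "distortion" ([k1, k2, p1, p2, k3] as OpenCV has them; the pictures are not rectified), "R" (3x3) and "t" (3): a world point X has camera coordinates R X + t. Camera axes: x right, y down, z forward; pixel columns grow to the right and rows downward; lengths in m; the calibration is good to about 2 mm. A picture is of the moment at which its call begins. camera_params takes no time and is no camera call.
- ctrl.finish_job(): hands the job in, once; it reports no verdict.
The state is a dict: "t": time; "q": joint angles; "qvel": joint speeds; "joint_efforts": joint torques, N m; "position": TCP position; "tool_rot": TCP orientation; "wrist_force": force on the tool from outside, world axes, zero at the start; "wrist_torque": the same for the moment, N m; "opening": finger opening in m.
Only numpy, scipy, OpenCV 4.12 (cv2) and the standard library are available. Lean on these libraries where they do the work, as an engineer would, in place of code of your own. Each camera call takes 0.05 s, during which the arm holds its last target.

## Working session

There is one attempt and no reset: what is moved stays moved. The work goes in short steps, Python scripts to look and compute and a tool call to move; the robot and the scene stay as the last step left them, time stands still between calls to the robot, and variables do not carry over. Pictures are saved under pics/ and viewed, and the job is handed in when it is done.

Besides the shell and the picture viewer there is one more tool, called as a command line: name --argument value ..., lists and objects as JSON in quotes. step_arm: Moves the arm, as the interface text tells. Its arguments: {"type":"object","properties":{"motion":{"type":"array","items":{"type":"object","properties":{"hand":{"type":"number"},"xyz":{"type":"array","items":{"type":"number"}},"twist":{"type":"number"}}}},"newtons":{"type":"number"}},"required":["motion"]}

```bash
mkdir -p pics
python3 - <<'E'
from rig import ctrl
import cv2
s=ctrl.get_state()
for k in s: print(k,s[k])
for n in("side","top"):
    im=ctrl.camera(n); cv2.imwrite(f"pics/{n}0.png",im[:,:,::-1]); p=ctrl.camera_params(n); print(n,p)
E
```

```text
t 0.0
q [ 1.12129192e+00  9.18528313e-02  1.23192075e+00  3.68627937e-06
  1.81981279e+00 -5.66944337e-02]
qvel [-0.00014316 -0.00018034  0.00098257 -0.00083993 -0.00057761 -0.0017347 ]
joint_efforts [-1.48368385e-03 -4.58739531e+01 -4.18023491e+01 -2.31666745e-04
  1.16220370e-02 -1.21519528e-05]
position [0.22955841 0.554074   0.25213476]
tool_rot [ 2.61139505  1.74467068 -0.00270041]
wrist_force [ 0.12129971 -0.08847147  0.06647189]
wrist_torque [-0.03678621 -0.01398253 -0.0744665 ]
opening 0.08518147109188746
side {'fx': 433.1388784139377, 'fy': 433.1388784139377, 'cx': 282.09967870192816, 'cy': 203.73714399675617, 'distortion': array([-0.08865135,  0.        ,  0.        ,  0.        ,  0.        ]), 'R': array([[-0.99974929,  0.00742202, -0.02112523],
       [ 0.02213744,  0.4692453 , -0.88279034],
       [ 0.00336083, -0.88303667, -0.46929196]]), 't': array([0.55205857, 0.04412245, 0.91666051])}
top {'fx': 488.0065900244574, 'fy': 488.0065900244574, 'cx': 282.11648967858815, 'cy': 201.47926007244627, 'distortion': array([0.0329347, 0.       , 0.       , 0.       , 0.       ]), 'R': array([[-3.44771455e-03, -9.99993686e-01, -8.61106401e-04],
       [-9.84331375e-01,  3.54552290e-03, -1.76292865e-01],
       [ 1.76294805e-01,  2.39806571e-04, -9.84337383e-01]]), 't': array([0.04831285, 0.53107364, 0.90270642])}
```

View pics/side0.png

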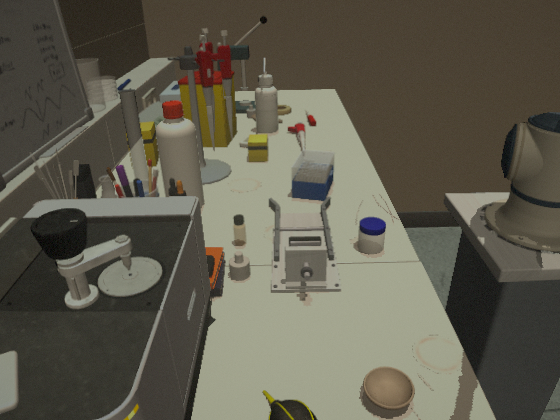

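View pics/top0.png

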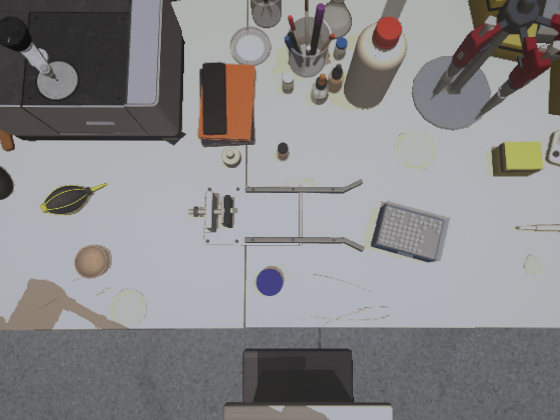

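```bash
cat > h.py <<'E'
import numpy as np, cv2
from rig import ctrl
def ray(n,uv):
    p=ctrl.camera_params(n); K=np.array([[p['fx'],0,p['cx']],[0,p['fy'],p['cy']],[0,0,1]])
    q=cv2.undistortPoints(np.array(uv,float).reshape(-1,1,2),K,p['distortion']).reshape(-1,2)
    d=np.c_[q,np.ones(len(q))]@p['R']; return -p['R'].T@p['t'],d
def plane(n,uv,z):
    o,d=ray(n,uv); return o+d*((z-o[2])/d[:,2])[:,None]
def proj(n,X):
    p=ctrl.camera_params(n); K=np.array([[p['fx'],0,p['cx']],[0,p['fy'],p['cy']],[0,0,1]])
    return cv2.projectPoints(np.array(X,float).reshape(-1,1,3),cv2.Rodrigues(p['R'])[0],p['t'],K,p['distortion'])[0].reshape(-1,2)
def crop(src,x0,y0,x1,y1,f,out):
    im=cv2.imread(src)[y0:y1,x0:x1]; cv2.imwrite(out,cv2.resize(im,None,fx=f,fy=f,interpolation=cv2.INTER_CUBIC))
E
python3 - <<'E'
from h import *
crop("pics/top0.png",190,170,370,260,4.4,"pics/c1.png")
crop("pics/top0.png",350,180,470,280,6,"pics/c2.png")
crop("pics/side0.png",220,140,400,300,4,"pics/c3.png")
E
```

```text
(no output)
```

View pics/c1.png

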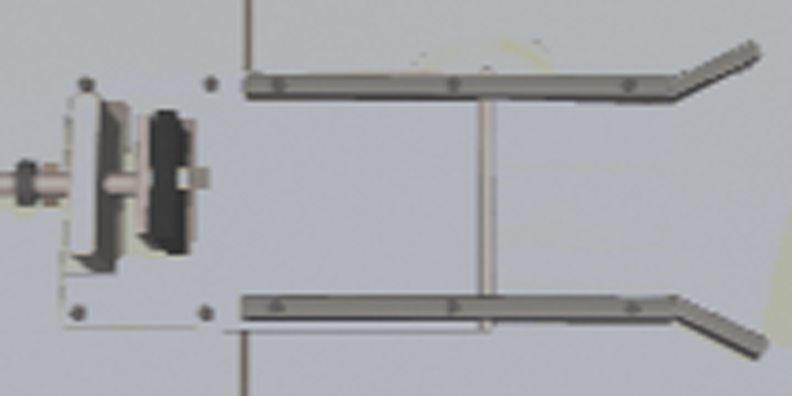

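View pics/c2.png

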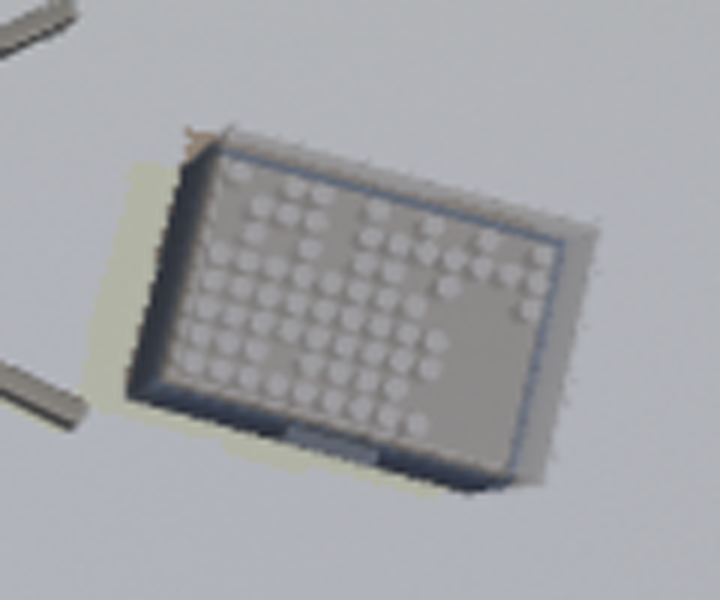

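View pics/c3.png

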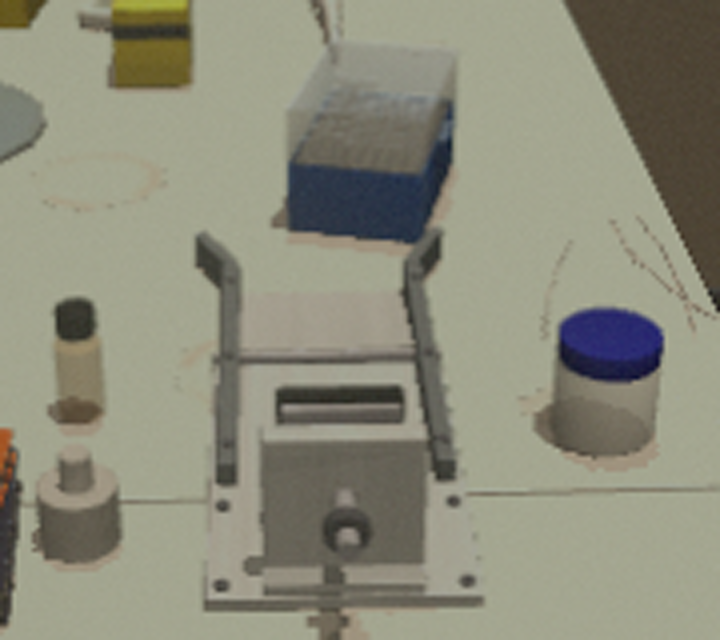

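Run:
```python
from h import *
c=lambda P,f,x0,y0:[((x+.5)/f+x0-.5,(y+.5)/f+y0-.5) for x,y in P]
B=plane("top",c([(232,125),(598,230),(545,482)],6,350,180),.081)
print(B.round(4)); print(np.linalg.norm(B[1]-B[0]),np.linalg.norm(B[2]-B[1]),'centre',(B[0]+B[2])/2)
v=B[0]-B[1]; print('yaw deg of box y rel world y',np.degrees(np.arctan2(-v[0],v[1])))
v=B[1]-B[2]; print('from short', np.degrees(np.arctan2(v[1],v[0])))
R=plane("top",c([(245,86),(672,90),(245,306),(675,309)],4.4,190,170),.020)
print('rails\n',R.round(4))
L=plane("top",c([(487,100),(487,295)],4.4,190,170),.012); print('lip\n',L.round(4))
# side view checks: box base front bottom corners
s=plane("side",c([(290,229),(413,240)],4,220,140),.0); print('front bottom\n',s.round(4))
r=plane("side",c([(237,290),(236,272),(408,287),(228,470),(443,466)],4,220,140),.02); print(r.round(4))
```

```text
[[ 0.5265 -0.1524  0.081 ]
 [ 0.4931 -0.2639  0.081 ]
 [ 0.4155 -0.2428  0.081 ]]
0.11634154862197144 0.08032878558961094 centre [ 0.47102062 -0.19759436  0.081     ]
yaw deg of box y rel world y -16.702843297196175
from short -15.22637362810584
rails
 [[ 0.5616  0.1204  0.02  ]
 [ 0.559  -0.0747  0.02  ]
 [ 0.4608  0.1194  0.02  ]
 [ 0.4588 -0.0735  0.02  ]]
lip
 [[0.5562 0.0095 0.012 ]
 [0.4662 0.0105 0.012 ]]
front bottom
 [[ 0.5266 -0.1545  0.    ]
 [ 0.4533 -0.1364 -0.    ]]
[[ 0.5585 -0.0436  0.02  ]
 [ 0.559  -0.0643  0.02  ]
 [ 0.465  -0.0427  0.02  ]
 [ 0.5628  0.1267  0.02  ]
 [ 0.4637  0.1275  0.02  ]]
```

step_arm --motion '[{"hand": 75, "xyz": [0, 0, 0], "twist": -8}, {"hand": 75, "xyz": [0, 0, 0], "twist": -8}, {"hand": 75, "xyz": [0, 0, 0], "twist": -6.6}, {"hand": 75, "xyz": [-10, 30, 0], "twist": 0}, {"hand": 75, "xyz": [-20, 40, 0], "twist": 0}]'

```text
t: 0.6
position: [0.2988, 0.5251, 0.2525]
tool_rot: [-2.215, -2.228, 0.002]
wrist_force: [0.9, -0.6, -0.0]
opening: 0.0602
```

step_arm --motion '[{"hand": 75, "xyz": [-40, 25, 0], "twist": 0}, {"hand": 75, "xyz": [-45, 20, 0], "twist": 0}, {"hand": 75, "xyz": [-45, 15, 0], "twist": 0}, {"hand": 75, "xyz": [-45, 10, 0], "twist": 0}, {"hand": 75, "xyz": [-45, 0, 0], "twist": 0}]'

```text
t: 1.1
position: [0.3707, 0.3024, 0.2524]
tool_rot: [2.221, 2.222, -0.002]
wrist_force: [-0.1, -0.5, 0.7]
opening: 0.0601
```

step_arm --motion '[{"hand": 75, "xyz": [-45, 0, 0], "twist": 0}, {"hand": 75, "xyz": [-45, 0, 0], "twist": 0}, {"hand": 75, "xyz": [-45, 0, 0], "twist": 0}, {"hand": 75, "xyz": [-45, 0, 0], "twist": 0}, {"hand": 75, "xyz": [-45, 0, 0], "twist": 0}]'

```text
t: 1.6
position: [0.3699, 0.0779, 0.2529]
tool_rot: [2.219, 2.224, -0.0]
wrist_force: [1.2, 0.1, -0.6]
opening: 0.0606
```

step_arm --motion '[{"hand": 75, "xyz": [-45, 0, 0], "twist": 0}, {"hand": 75, "xyz": [-45, 0, 0], "twist": 0}, {"hand": 75, "xyz": [-45, 0, 0], "twist": 0}, {"hand": 75, "xyz": [-45, 0, 0], "twist": 0}, {"hand": 75, "xyz": [0, 0, 0], "twist": 0}]'

```text
t: 2.1
position: [0.3699, -0.105, 0.2524]
tool_rot: [-2.229, -2.214, 0.003]
wrist_force: [-0.3, -0.0, -0.4]
opening: 0.0602
```

step_arm --motion '[{"hand": 75, "xyz": [-45, 0, 40], "twist": 0}, {"hand": 75, "xyz": [-45, 0, 40], "twist": 0}, {"hand": 75, "xyz": [0, 0, 45], "twist": 0}, {"hand": 75, "xyz": [0, 0, 40], "twist": 0}, {"hand": 75, "xyz": [0, 0, 32], "twist": 0}]'

```text
t: 2.6
position: [0.3699, -0.1742, 0.0668]
tool_rot: [-2.218, -2.221, 0.001]
wrist_force: [0.4, -0.1, -0.7]
opening: 0.0604
```

Run:
```python
from h import *
for n in("side","top"): cv2.imwrite(f"pics/{n}1.png",ctrl.camera(n)[:,:,::-1])
a=cv2.resize(cv2.imread("pics/top1.png")[150:330,300:500],None,fx=3,fy=3); b=cv2.resize(cv2.imread("pics/side1.png")[100:280,220:420],None,fx=2,fy=2)
o=np.zeros((540,600+0,3),np.uint8);cv2.imwrite("pics/c4.png",a);cv2.imwrite("pics/c5.png",b)
print(ctrl.get_state()['position'])
```

```text
[ 0.36813933 -0.17293986  0.06449265]
```

View pics/c4.png

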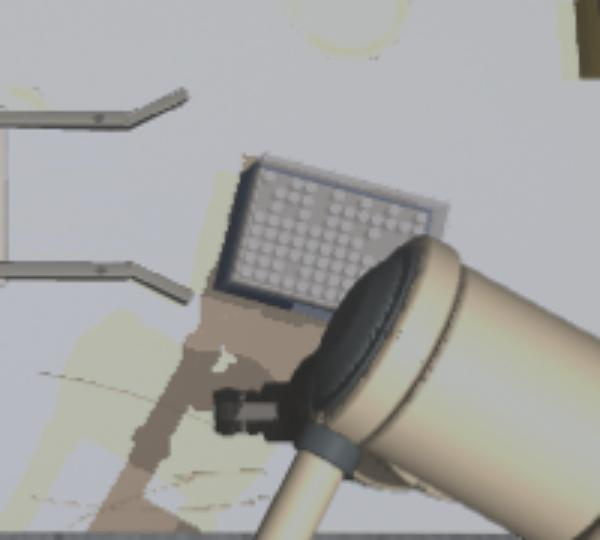

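View pics/c5.png

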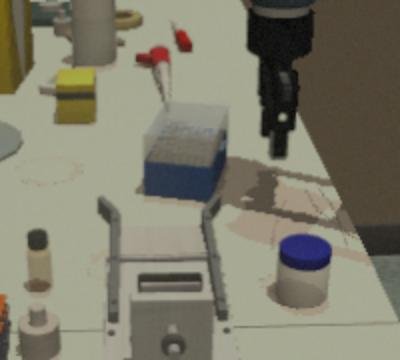

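step_arm --motion '[{"hand": 75, "xyz": [-15, 0, 6], "twist": 0.7}, {"hand": 75, "xyz": [-7, 0, 4], "twist": 0}, {"hand": 75, "xyz": [0, 12, 0], "twist": 0}, {"hand": 75, "xyz": [0, 10, 0], "twist": 0}, {"hand": 75, "xyz": [0, 6, 0], "twist": 0}]'

```text
t: 3.2
position: [0.4002, -0.1975, 0.0611]
tool_rot: [2.231, 2.209, 0.001]
wrist_force: [-0.2, -0.2, -0.7]
opening: 0.0605
```

step_arm --motion '[{"hand": 75, "xyz": [0, 6, 0], "twist": 0}, {"hand": 75, "xyz": [0, 6, 0], "twist": 0}, {"hand": 75, "xyz": [0, 6, 0], "twist": 0}, {"hand": 75, "xyz": [0, 6, 0], "twist": 0}, {"hand": 75, "xyz": [0, 6, 0], "twist": 0}]'

```text
t: 3.7
position: [0.4291, -0.1978, 0.0598]
tool_rot: [-2.233, -2.209, 0.0]
wrist_force: [-1.2, -0.5, -0.7]
opening: 0.0604
```

step_arm --motion '[{"hand": 75, "xyz": [0, 6, 0], "twist": 0}, {"hand": 75, "xyz": [0, 6, 0], "twist": 0}, {"hand": 75, "xyz": [0, 5, 0], "twist": 0}, {"hand": 75, "xyz": [0, 3, 0], "twist": 0}, {"hand": 75, "xyz": [0, 0, 0], "twist": 0}]'

```text
t: 4.2
position: [0.4493, -0.1979, 0.0599]
tool_rot: [2.233, 2.21, 0.001]
wrist_force: [0.4, 0.1, 0.5]
opening: 0.0601
```

Run:
```python
from h import *
for n in("side","top"): cv2.imwrite(f"pics/{n}2.png",ctrl.camera(n)[:,:,::-1])
crop("pics/top2.png",330,160,470,280,5,"pics/c4.png");crop("pics/side2.png",260,120,380,220,5,"pics/c5.png")
s=ctrl.get_state();print(s['position'],s['wrist_force'])
```

```text
[ 0.44897894 -0.19788155  0.05988412] [ 0.72032373  0.54915373 -0.02287436]
```

View pics/c4.png

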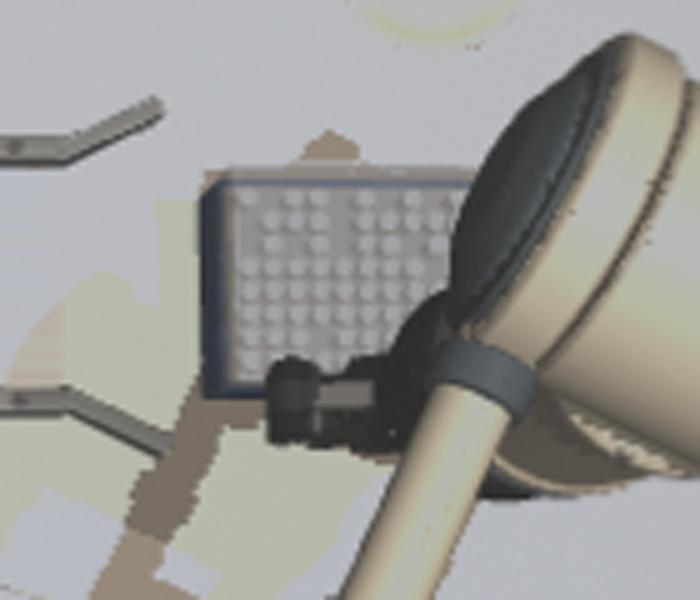

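View pics/c5.png

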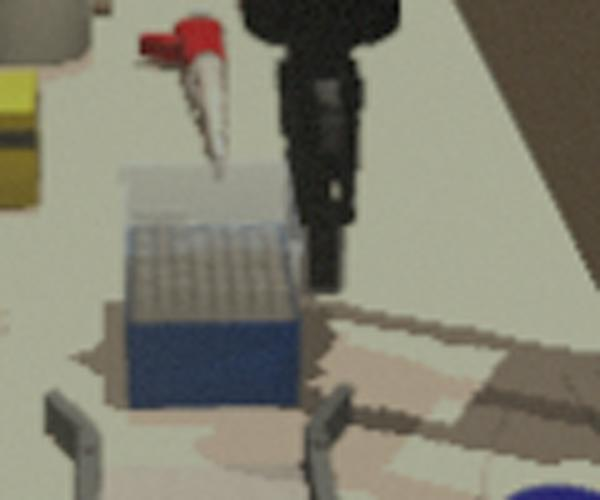

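Run:
```python
from h import *
c=lambda P,f,x0,y0:[((x+.5)/f+x0-.5,(y+.5)/f+y0-.5) for x,y in P]
print(plane("side",c([(129,404),(297,408)],5,260,120),0).round(4))
print(plane("top",c([(232,165),(470,167)],5,330,160),.081).round(4))
print(plane("top",c([(200,395)],5,330,160),0.0).round(4))
```

```text
[[ 0.5433 -0.1367  0.    ]
 [ 0.4632 -0.1288 -0.    ]]
[[ 0.5415 -0.1301  0.081 ]
 [ 0.5404 -0.2191  0.081 ]]
[[ 0.4631 -0.1295  0.    ]]
```

step_arm --motion '[{"hand": 75, "xyz": [0, 3, 0], "twist": 0}, {"hand": 75, "xyz": [0, 2.5, 0], "twist": 0}, {"hand": 75, "xyz": [0, 0, 0], "twist": 0}, {"hand": 75, "xyz": [0, -15, 0], "twist": 0}, {"hand": 75, "xyz": [0, -30, 0], "twist": 0}]'

```text
t: 4.8
position: [0.41, -0.1976, 0.06]
tool_rot: [2.231, 2.21, 0.001]
wrist_force: [-0.7, 0.7, 0.4]
opening: 0.06
```

```bash
python3 -c "
from h import *
print(ctrl.get_state()['q'])"
```

```text
[-5.24180501e-01 -2.61101518e-01  1.90680538e+00  4.42219573e-04
  1.49483683e+00 -2.08563585e+00]
```

step_arm --motion '[{"hand": 75, "xyz": [0, -12, -20], "twist": 0}, {"hand": 75, "xyz": [-20, 0, -40], "twist": 0}, {"hand": 75, "xyz": [-40, 0, -40], "twist": 0}, {"hand": 110, "xyz": [-45, 0, -10], "twist": 0}, {"hand": 110, "xyz": [-15, 20, 0], "twist": 0}]'

```text
t: 5.3
position: [0.4158, -0.3174, 0.1688]
tool_rot: [2.233, 2.2, -0.002]
wrist_force: [1.4, 0.5, -0.4]
opening: 0.0485
```

step_arm --motion '[{"hand": 110, "xyz": [0, 0, 0], "twist": 8.5}, {"hand": 110, "xyz": [0, 0, 0], "twist": 8.5}, {"hand": 110, "xyz": [0, 0, 0], "twist": 8.5}, {"hand": 110, "xyz": [0, 0, 0], "twist": 8.5}, {"hand": 110, "xyz": [0, 0, 0], "twist": 8.5}]'

```text
t: 5.8
position: [0.4163, -0.3131, 0.1652]
tool_rot: [2.886, 1.241, 0.001]
wrist_force: [0.9, 0.2, -0.1]
opening: 0.0485
```

step_arm --motion '[{"hand": 110, "xyz": [0, 0, 0], "twist": 8.5}, {"hand": 110, "xyz": [0, 0, 0], "twist": 8.5}, {"hand": 110, "xyz": [0, 0, 0], "twist": 8.5}, {"hand": 110, "xyz": [0, 0, 0], "twist": 8.5}, {"hand": 110, "xyz": [0, 0, 0], "twist": 8.5}]'

```text
t: 6.3
position: [0.4163, -0.3131, 0.1653]
tool_rot: [3.139, 0.111, 0.001]
wrist_force: [-0.1, 1.1, -0.1]
opening: 0.0484
```

step_arm --motion '[{"hand": 110, "xyz": [0, 0, 0], "twist": 5}, {"hand": 110, "xyz": [0, 0, 0], "twist": 0}, {"hand": 110, "xyz": [45, 0, 0], "twist": 0}, {"hand": 110, "xyz": [40, 0, 0], "twist": 0}, {"hand": 110, "xyz": [0, 0, 0], "twist": 0}]'

```text
t: 6.8
position: [0.5042, -0.3131, 0.1629]
tool_rot: [-3.139, 0.008, 0.001]
wrist_force: [-0.8, 0.4, -0.2]
opening: 0.0485
```

Run:
```python
from h import *
for n in("side","top"): cv2.imwrite(f"pics/{n}3.png",ctrl.camera(n)[:,:,::-1])
crop("pics/top3.png",330,160,470,280,5,"pics/c4.png");crop("pics/side3.png",240,120,380,220,5,"pics/c5.png")
s=ctrl.get_state();print(s['position'],s['wrist_force'],s['tool_rot'])
r=s['tool_rot'];print(cv2.Rodrigues(r)[0])
```

```text
[ 0.50152148 -0.31364236  0.16424094] [-0.76262562  0.19237815  0.34725678] [-3.14069422e+00  1.16940489e-02  2.37771392e-03]
[[ 9.99971127e-01 -7.44734645e-03 -1.51084978e-03]
 [-7.44602044e-03 -9.99971890e-01  8.81390095e-04]
 [-1.51737133e-03 -8.70114829e-04 -9.99998470e-01]]
```

View pics/c4.png

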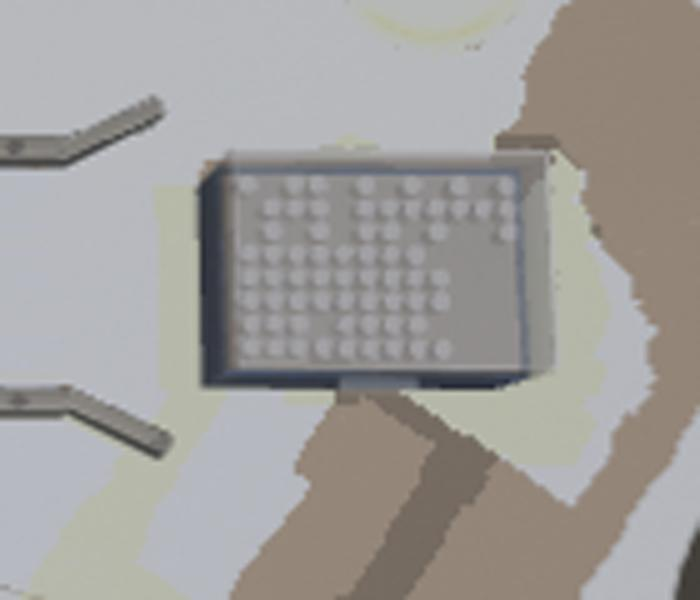

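View pics/c5.png

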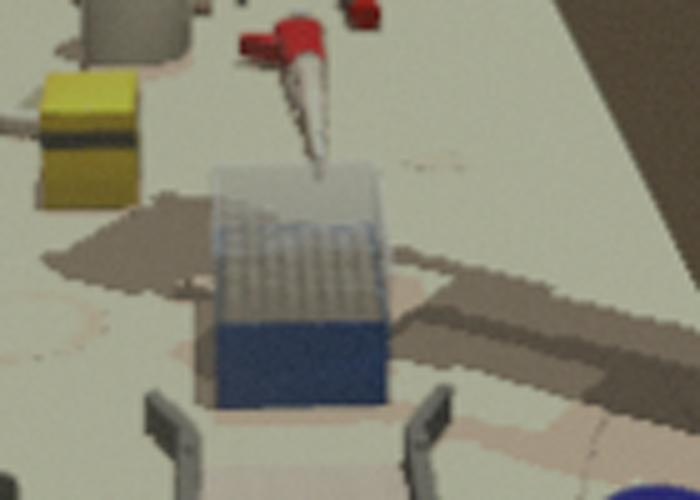

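Run:
```python
from h import *
c=lambda P,f,x0,y0:[((x+.5)/f+x0-.5,(y+.5)/f+y0-.5) for x,y in P]
print(plane("side",c([(217,404),(386,406)],5,240,120),0).round(4))
B=plane("top",c([(230,150),(551,154),(553,374)],5,330,160),.081);print(B.round(4),(B[0]+B[2])/2)
# rails near edges in this crop: rail top centre near bend
print(plane("top",c([(65,149),(68,398)],5,330,160),.02).round(4))
print(plane("side",c([(187,432),(418,432)],5,240,120),.02).round(4))
```

```text
[[ 0.549  -0.137  -0.    ]
 [ 0.4683 -0.1311  0.    ]]
[[ 0.5473 -0.1296  0.081 ]
 [ 0.5452 -0.2496  0.081 ]
 [ 0.4624 -0.2453  0.081 ]] [ 0.5048186  -0.18742087  0.081     ]
[[ 0.5603 -0.0753  0.02  ]
 [ 0.46   -0.0739  0.02  ]]
[[ 0.5627 -0.0721  0.02  ]
 [ 0.4593 -0.0673  0.02  ]]
```

step_arm --motion '[{"hand": 110, "xyz": [3, 0, 30], "twist": 0.3}, {"hand": 110, "xyz": [3, 0, 40], "twist": 0}, {"hand": 110, "xyz": [0, 0, 30], "twist": 0}, {"hand": 110, "xyz": [0, -20, 0], "twist": 0}, {"hand": 110, "xyz": [0, -15, 0], "twist": 0}]'

```text
t: 7.4
position: [0.5068, -0.2779, 0.0655]
tool_rot: [-3.141, 0.025, 0.001]
wrist_force: [-0.4, -0.3, 1.4]
opening: 0.0486
```

step_arm --motion '[{"hand": 110, "xyz": [0, -6, 0], "twist": 0}, {"hand": 110, "xyz": [0, -5, 0], "twist": 0}, {"hand": 110, "xyz": [0, -5, 0], "twist": 0}, {"hand": 110, "xyz": [0, -5, 0], "twist": 0}, {"hand": 110, "xyz": [0, -5, 0], "twist": 0}]'

```text
t: 7.9
position: [0.5084, -0.2535, 0.0661]
tool_rot: [3.14, -0.025, 0.002]
wrist_force: [0.4, -1.8, 1.7]
opening: 0.0485
```

step_arm --motion '[{"hand": 110, "xyz": [0.5, -5, 0], "twist": 0}, {"hand": 110, "xyz": [0.5, -5, 0], "twist": 0}, {"hand": 110, "xyz": [0.5, -5, 0], "twist": 0}, {"hand": 110, "xyz": [0.5, -5, 0], "twist": 0}, {"hand": 110, "xyz": [0, -5, 0], "twist": 0}]'

```text
t: 8.4
position: [0.5105, -0.2277, 0.0651]
tool_rot: [3.141, -0.025, 0.0]
wrist_force: [-0.4, -1.1, 1.6]
opening: 0.0484
```

step_arm --motion '[{"hand": 110, "xyz": [0, -5, 0], "twist": 0}, {"hand": 110, "xyz": [0, -5, 0], "twist": 0}, {"hand": 110, "xyz": [0, -5, 0], "twist": 0}, {"hand": 110, "xyz": [0, -5, 0], "twist": 0}, {"hand": 110, "xyz": [0, -3, 0], "twist": 0}]'

```text
t: 8.9
position: [0.5108, -0.2045, 0.0651]
tool_rot: [-3.141, 0.024, 0.0]
wrist_force: [-0.3, -1.6, 1.5]
opening: 0.0487
```

Run:
```python
from h import *
for n in("side","top"): cv2.imwrite(f"pics/{n}4.png",ctrl.camera(n)[:,:,::-1])
crop("pics/top4.png",280,160,440,280,5,"pics/c4.png");crop("pics/side4.png",240,140,380,240,5,"pics/c5.png")
s=ctrl.get_state();print(s['position'],s['wrist_force'],s['tool_rot'])
```

```text
[ 0.51073597 -0.20422447  0.06494794] [-0.3702208   0.41392383 -0.70254968] [-3.14055149e+00  2.38100161e-02  6.66647532e-04]
```

View pics/c4.png

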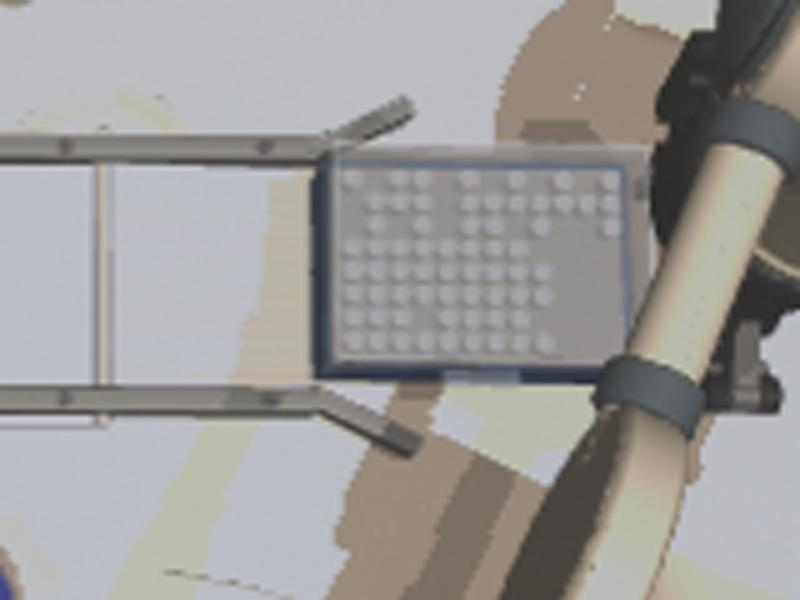

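View pics/c5.png

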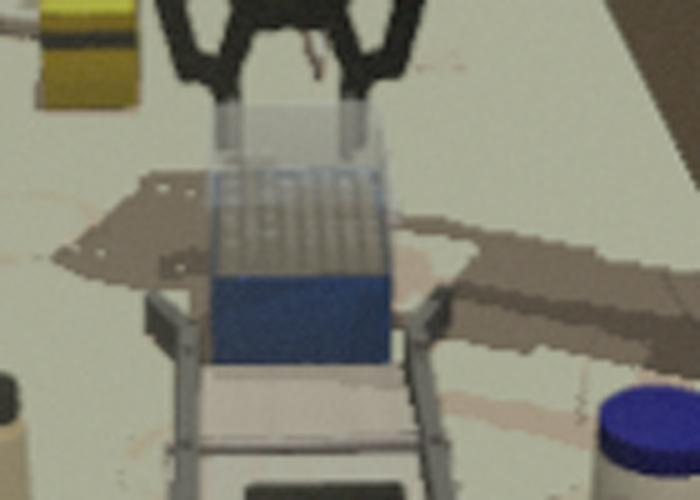

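Run:
```python
from h import *
c=lambda P,f,x0,y0:[((x+.5)/f+x0-.5,(y+.5)/f+y0-.5) for x,y in P]
print(plane("side",c([(213,362),(390,362)],5,240,140),0.002).round(4))
B=plane("top",c([(335,147),(648,146)],5,280,160),.081);print(B.round(4))
print(plane("top",c([(318,380)],5,280,160),.0).round(4))
print(plane("top",c([(280,149),(100,149),(280,399),(100,398)],5,280,160),.02).round(4))
```

```text
[[ 0.5514 -0.0762  0.002 ]
 [ 0.4711 -0.0726  0.002 ]]
[[ 0.5486 -0.0751  0.081 ]
 [ 0.5485 -0.1926  0.081 ]]
[[ 0.4693 -0.0766  0.    ]]
[[ 0.5604 -0.0612  0.02  ]
 [ 0.5607  0.0112  0.02  ]
 [ 0.4597 -0.0589  0.02  ]
 [ 0.4603  0.0122  0.02  ]]
```

step_arm --motion '[{"hand": 110, "xyz": [0, -4, 0], "twist": 0}, {"hand": 110, "xyz": [0, -4, 0], "twist": 0}, {"hand": 110, "xyz": [0, -4, 0], "twist": 0}, {"hand": 110, "xyz": [0, -4, 0], "twist": 0}, {"hand": 110, "xyz": [0, -4, 0], "twist": 0}]'

```text
t: 9.5
position: [0.5111, -0.1847, 0.0651]
tool_rot: [-3.141, 0.025, 0.0]
wrist_force: [-0.4, -0.9, -1.2]
opening: 0.0487
```

step_arm --motion '[{"hand": 110, "xyz": [0, -4, 0], "twist": 0}, {"hand": 110, "xyz": [0, -4, 0], "twist": 0}, {"hand": 110, "xyz": [0, -4, 0], "twist": 0}, {"hand": 110, "xyz": [0, -4, 0], "twist": 0}, {"hand": 110, "xyz": [0, -4, 0], "twist": 0}]'

```text
t: 10.0
position: [0.5114, -0.1647, 0.0652]
tool_rot: [-3.141, 0.025, 0.0]
wrist_force: [0.3, -2.0, 0.0]
opening: 0.0485
```

step_arm --motion '[{"hand": 110, "xyz": [0, -4, 0], "twist": 0}, {"hand": 110, "xyz": [0, -4, 0], "twist": 0}, {"hand": 110, "xyz": [0, -4, 0], "twist": 0}, {"hand": 110, "xyz": [0, -4, 0], "twist": 0}, {"hand": 110, "xyz": [0, -4, 0], "twist": 0}]'

```text
t: 10.5
position: [0.5118, -0.1447, 0.0652]
tool_rot: [-3.141, 0.025, 0.0]
wrist_force: [0.4, -2.2, -1.2]
opening: 0.0483
```

Run:
```python
from h import *
for n in("side","top"): cv2.imwrite(f"pics/{n}5.png",ctrl.camera(n)[:,:,::-1])
crop("pics/top5.png",240,160,400,280,5,"pics/c4.png");crop("pics/side5.png",240,160,380,260,5,"pics/c5.png")
s=ctrl.get_state();print(s['position'],s['wrist_force'],s['tool_rot'])
```

```text
[ 0.51180438 -0.14429912  0.06521482] [-0.37435488  0.28557714  0.18363596] [-3.14083220e+00  2.38093844e-02 -5.31397931e-05]
```

View pics/c4.png

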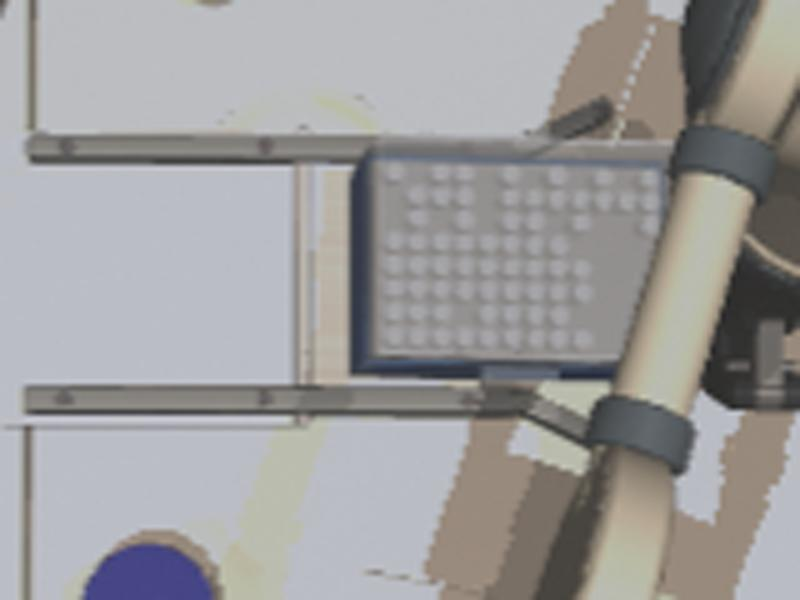

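View pics/c5.png

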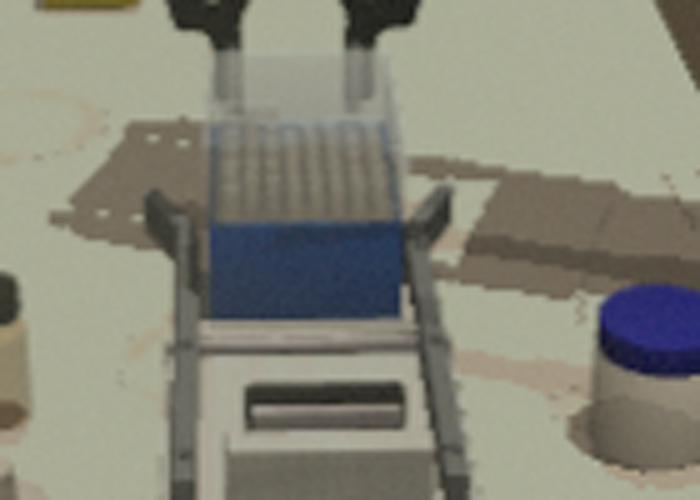

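step_arm --motion '[{"hand": 110, "xyz": [-0.4, -4, 0], "twist": 0}, {"hand": 110, "xyz": [-0.4, -4, 0], "twist": 0}, {"hand": 110, "xyz": [-0.4, -4, 0], "twist": 0}, {"hand": 110, "xyz": [-0.4, -4, 0], "twist": 0}, {"hand": 110, "xyz": [0, -4, 0], "twist": 0}]'

```text
t: 11.1
position: [0.5104, -0.1247, 0.0652]
tool_rot: [3.141, -0.025, -0.0]
wrist_force: [0.0, -2.5, -1.0]
opening: 0.0485
```

step_arm --motion '[{"hand": 110, "xyz": [0, -4, 0], "twist": 0}, {"hand": 110, "xyz": [0, -4, 0], "twist": 0}, {"hand": 110, "xyz": [0, -4, 0], "twist": 0}, {"hand": 110, "xyz": [0, -4, 0], "twist": 0}, {"hand": 110, "xyz": [0, -4, 0], "twist": 0}]'

```text
t: 11.6
position: [0.5109, -0.1048, 0.0654]
tool_rot: [3.141, -0.025, 0.0]
wrist_force: [-0.2, -1.9, 1.0]
opening: 0.0482
```

step_arm --motion '[{"hand": 110, "xyz": [0, -4, 0], "twist": 0}, {"hand": 110, "xyz": [0, -4, 0], "twist": 0}, {"hand": 110, "xyz": [0, -4, 0], "twist": 0}, {"hand": 110, "xyz": [0, -4, 0], "twist": 0}, {"hand": 110, "xyz": [0, -4, 0], "twist": 0}]'

```text
t: 12.1
position: [0.5114, -0.085, 0.0657]
tool_rot: [3.141, -0.025, 0.001]
wrist_force: [0.7, -3.3, 3.5]
opening: 0.0484
```

step_arm --motion '[{"hand": 110, "xyz": [0, -4, 0], "twist": 0}, {"hand": 110, "xyz": [0, -4, 0], "twist": 0}, {"hand": 110, "xyz": [0, -4, 0], "twist": 0}, {"hand": 110, "xyz": [0, -4, 0], "twist": 0}, {"hand": 110, "xyz": [0, -4, 0], "twist": 0}]'

```text
t: 12.6
position: [0.5124, -0.0661, 0.0671]
tool_rot: [3.139, -0.026, 0.005]
wrist_force: [-1.4, -9.1, 11.0]
opening: 0.0485
```

step_arm --motion '[{"hand": 110, "xyz": [0, -4, 0], "twist": 0}, {"hand": 110, "xyz": [0, -4, 0], "twist": 0}, {"hand": 110, "xyz": [0, -4, 0], "twist": 0}, {"hand": 110, "xyz": [0, -4, 0], "twist": 0}, {"hand": 110, "xyz": [0, -4, 0], "twist": 0}]'

```text
t: 13.1
position: [0.5145, -0.0466, 0.0698]
tool_rot: [3.138, -0.027, 0.014]
wrist_force: [1.1, -8.6, 17.5]
opening: 0.0488
```

Run:
```python
from h import *
for n in("side","top"): cv2.imwrite(f"pics/{n}6.png",ctrl.camera(n)[:,:,::-1])
crop("pics/top6.png",200,160,360,280,5,"pics/c4.png");crop("pics/side6.png",240,160,380,280,5,"pics/c5.png")
s=ctrl.get_state();print(s['position'],s['wrist_force'],s['tool_rot'])
```

```text
[ 0.51407567 -0.04552071  0.06889036] [ 2.33949175 -5.47484762 12.58414606] [ 3.13983823 -0.02557652  0.01145109]
```

View pics/c4.png

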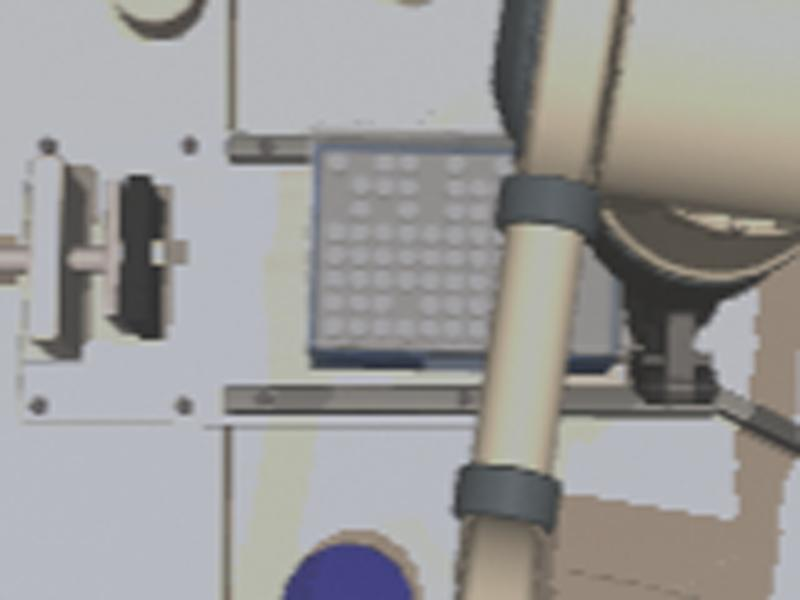

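View pics/c5.png

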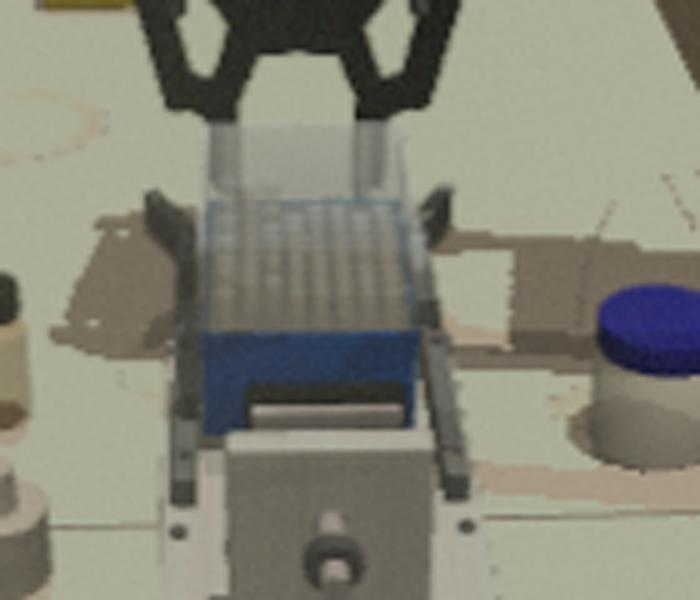

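step_arm --motion '[{"hand": 110, "xyz": [0, 4, -2], "twist": 0}, {"hand": 110, "xyz": [-1, 4, -4], "twist": 0}, {"hand": 110, "xyz": [-1, 0, -6], "twist": 0}, {"hand": 110, "xyz": [0, 0, -7], "twist": 0}, {"hand": 110, "xyz": [0, 0, 0], "twist": 0}]'

```text
t: 13.7
position: [0.5101, -0.0528, 0.0853]
tool_rot: [-3.141, 0.025, -0.002]
wrist_force: [0.2, -0.1, -0.0]
opening: 0.0485
```

Run:
```python
from h import *
for n in("side","top"): cv2.imwrite(f"pics/{n}7.png",ctrl.camera(n)[:,:,::-1])
crop("pics/top7.png",200,160,360,280,5,"pics/c4.png");crop("pics/side7.png",240,160,380,280,5,"pics/c5.png")
s=ctrl.get_state();print(s['position'],s['wrist_force'],s['tool_rot'])
```

```text
[ 0.50969853 -0.05285921  0.08432328] [0.35584541 0.70182241 0.49480022] [-3.14134213e+00  2.46772627e-02 -3.81239255e-04]
```

View pics/c4.png

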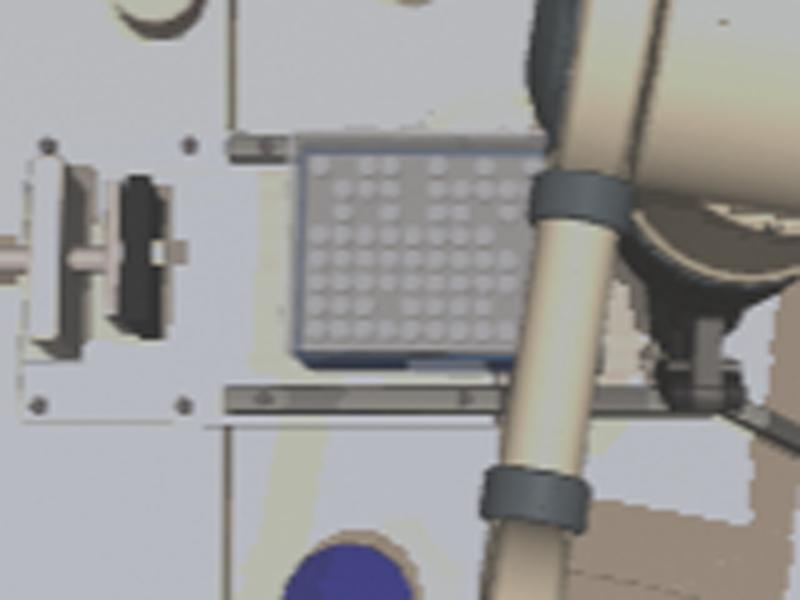

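View pics/c5.png

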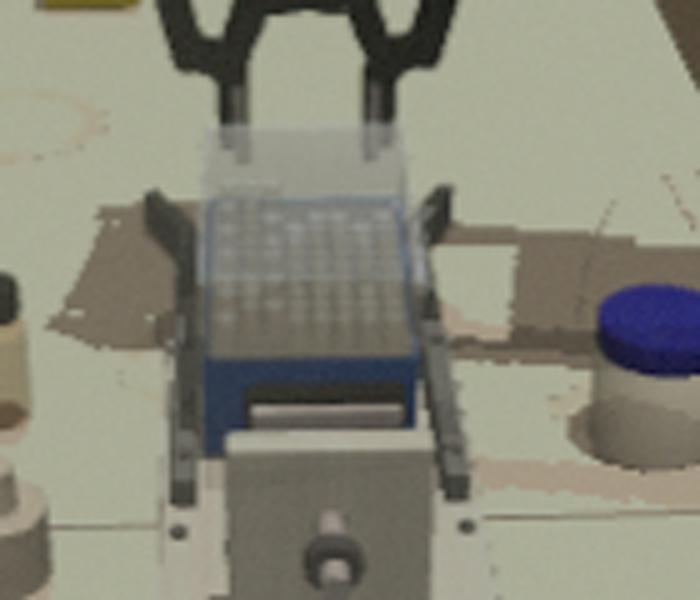

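step_arm --motion '[{"hand": 110, "xyz": [0, -4, 0], "twist": 0}, {"hand": 110, "xyz": [0, -4, 0], "twist": 0}, {"hand": 110, "xyz": [0, -4, 0], "twist": 0}, {"hand": 110, "xyz": [0, -4, 0], "twist": 0}, {"hand": 110, "xyz": [0, -4, 0], "twist": 0}]'

```text
t: 14.3
position: [0.5098, -0.0328, 0.084]
tool_rot: [3.141, -0.025, -0.0]
wrist_force: [-0.1, -1.6, -1.4]
opening: 0.0486
```

step_arm --motion '[{"hand": 110, "xyz": [0, -4, 0], "twist": 0}, {"hand": 110, "xyz": [0, -4, 0], "twist": 0}, {"hand": 110, "xyz": [0, -4, 0], "twist": 0}, {"hand": 110, "xyz": [0, -4, 0], "twist": 0}, {"hand": 110, "xyz": [0, -2, 0], "twist": 0}]'

```text
t: 14.8
position: [0.5102, -0.0146, 0.0842]
tool_rot: [-3.141, 0.024, -0.0]
wrist_force: [-0.3, -0.7, -0.7]
opening: 0.0487
```

Run:
```python
from h import *
for n in("side","top"): cv2.imwrite(f"pics/{n}8.png",ctrl.camera(n)[:,:,::-1])
crop("pics/top8.png",200,160,360,280,5,"pics/c4.png");crop("pics/side8.png",240,160,380,280,5,"pics/c5.png")
s=ctrl.get_state();print(s['position'],s['wrist_force'],s['tool_rot'])
```

```text
[ 0.51028362 -0.01457107  0.08427007] [-0.2033043   0.64052337 -0.27752504] [-3.14105537e+00  2.41114489e-02 -2.15266681e-04]
```

View pics/c4.png

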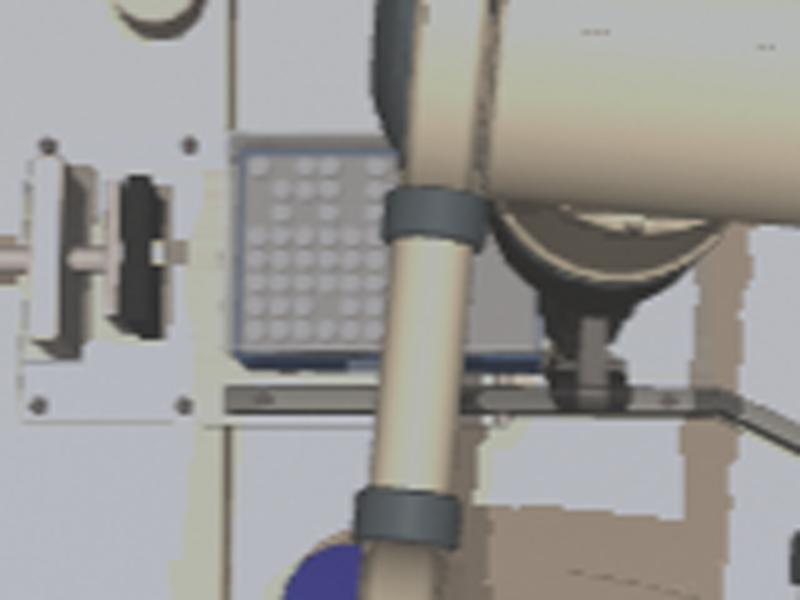

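View pics/c5.png

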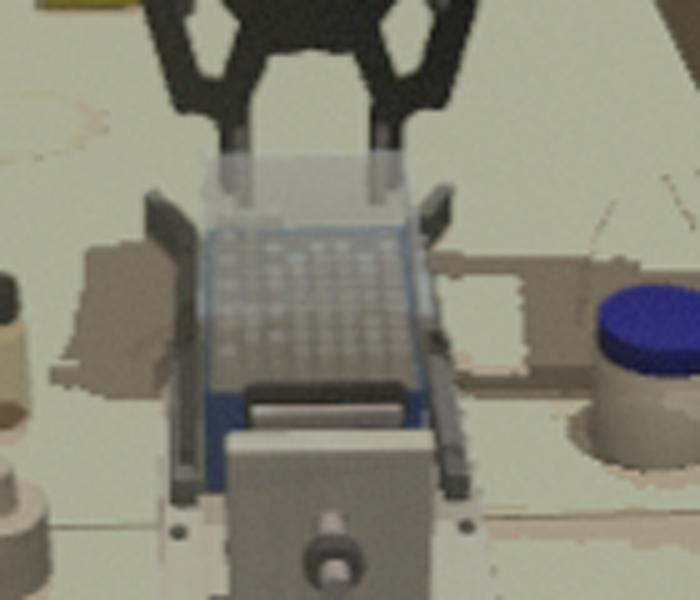

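step_arm --motion '[{"hand": 110, "xyz": [0, -3, 0], "twist": 0}, {"hand": 110, "xyz": [0, -3, 0], "twist": 0}, {"hand": 110, "xyz": [0, -3, 0], "twist": 0}, {"hand": 110, "xyz": [0, -2, 0], "twist": 0}, {"hand": 110, "xyz": [0, -1, 0], "twist": 0}]'

```text
t: 15.4
position: [0.5104, -0.0028, 0.0842]
tool_rot: [-3.141, 0.025, 0.0]
wrist_force: [-0.1, -1.1, -0.4]
opening: 0.0485
```

step_arm --motion '[{"hand": 110, "xyz": [0, -1, 0], "twist": 0}, {"hand": 110, "xyz": [0, -1, 0], "twist": 0}, {"hand": 110, "xyz": [0, -1, 0], "twist": 0}, {"hand": 110, "xyz": [0, -1, 0], "twist": 0}]'

```text
t: 15.8
position: [0.5105, 0.001, 0.0842]
tool_rot: [3.141, -0.025, -0.0]
wrist_force: [0.1, -1.6, -0.2]
opening: 0.0488
```

Run:
```python
from h import *
for n in("side","top"): cv2.imwrite(f"pics/{n}9.png",ctrl.camera(n)[:,:,::-1])
crop("pics/top9.png",200,160,360,280,5,"pics/c4.png");crop("pics/side9.png",240,160,380,280,5,"pics/c5.png")
s=ctrl.get_state();print(s['position'],s['wrist_force'],s['tool_rot'])
```

```text
[0.51048011 0.00113096 0.08422869] [-0.81145284 -1.35160088  0.30116223] [-3.14131429e+00  2.47176705e-02 -3.76009637e-05]
```

View pics/c4.png

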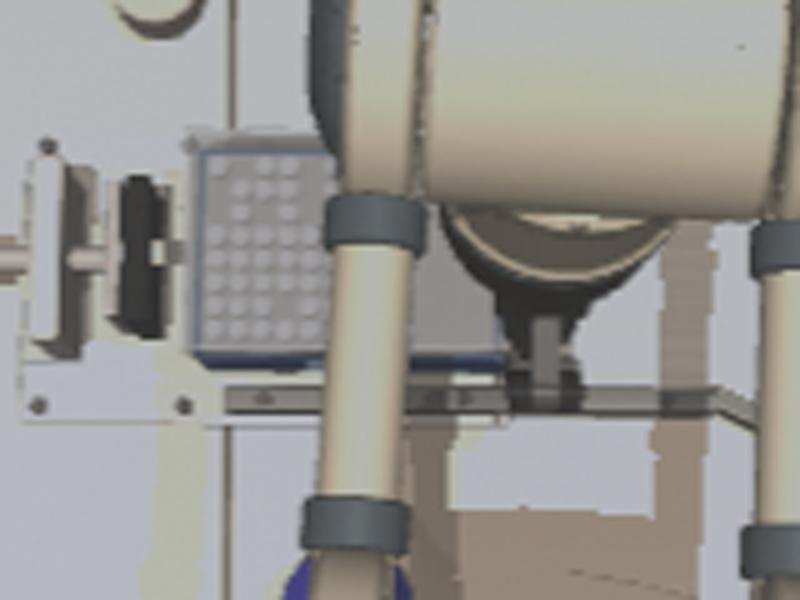

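View pics/c5.png

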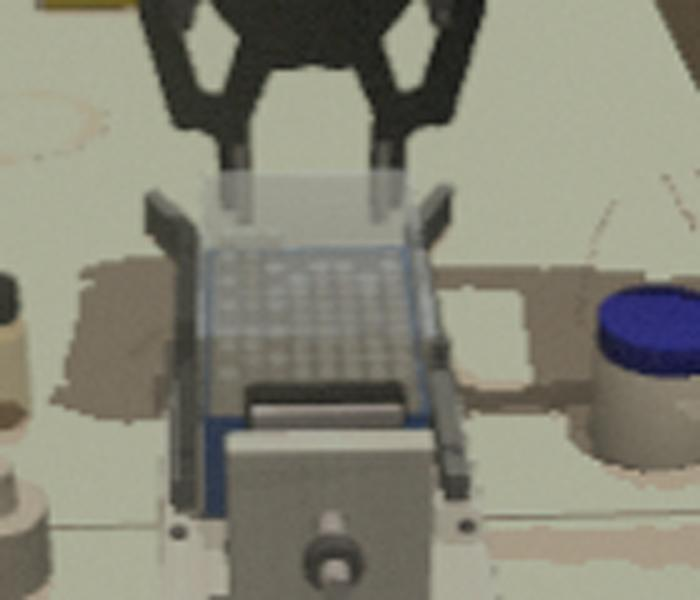

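step_arm --motion '[{"hand": 110, "xyz": [0, -1, 0], "twist": 0}, {"hand": 110, "xyz": [0, -1, 0], "twist": 0}, {"hand": 110, "xyz": [0, -1, 0], "twist": 0}]'

```text
t: 16.2
position: [0.5105, 0.004, 0.0842]
tool_rot: [3.141, -0.025, -0.0]
wrist_force: [0.5, -1.6, -0.9]
opening: 0.0485
```

step_arm --motion '[{"hand": 110, "xyz": [0, -1, 0], "twist": 0}, {"hand": 110, "xyz": [0, -1, 0], "twist": 0}]'

```text
t: 16.4
position: [0.5106, 0.0061, 0.0842]
tool_rot: [3.141, -0.025, -0.0]
wrist_force: [0.1, -1.8, -0.6]
opening: 0.0485
```

step_arm --motion '[{"hand": 110, "xyz": [0, -1, 0], "twist": 0}, {"hand": 110, "xyz": [0, -0.5, 0], "twist": 0}]'

```text
t: 16.6
position: [0.5106, 0.0076, 0.0842]
tool_rot: [-3.141, 0.025, 0.0]
wrist_force: [0.7, -1.0, -0.2]
opening: 0.0484
```

step_arm --motion '[{"hand": 110, "xyz": [0, -1, 0], "twist": 0}, {"hand": 110, "xyz": [0, 0, 0], "twist": 0}]'

```text
t: 16.8
position: [0.5106, 0.0087, 0.0842]
tool_rot: [-3.141, 0.025, -0.0]
wrist_force: [-1.2, 0.0, -0.8]
opening: 0.0486
```

Run:
```python
from h import *
for n in("side","top"): cv2.imwrite(f"pics/{n}10.png",ctrl.camera(n)[:,:,::-1])
crop("pics/top10.png",200,160,320,260,6,"pics/c4.png");crop("pics/side10.png",240,180,360,280,6,"pics/c5.png")
s=ctrl.get_state();print(s['position'],s['wrist_force'],s['tool_rot'])
```

```text
[0.51061231 0.00863866 0.08425535] [ 0.11712266 -0.45906074 -0.64595684] [-3.14121972e+00  2.45969174e-02 -7.16779247e-05]
```

View pics/c4.png

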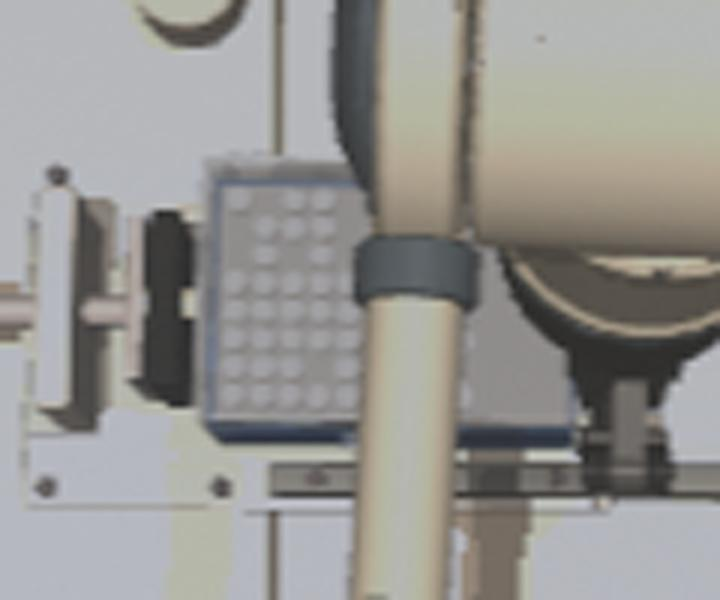

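View pics/c5.png

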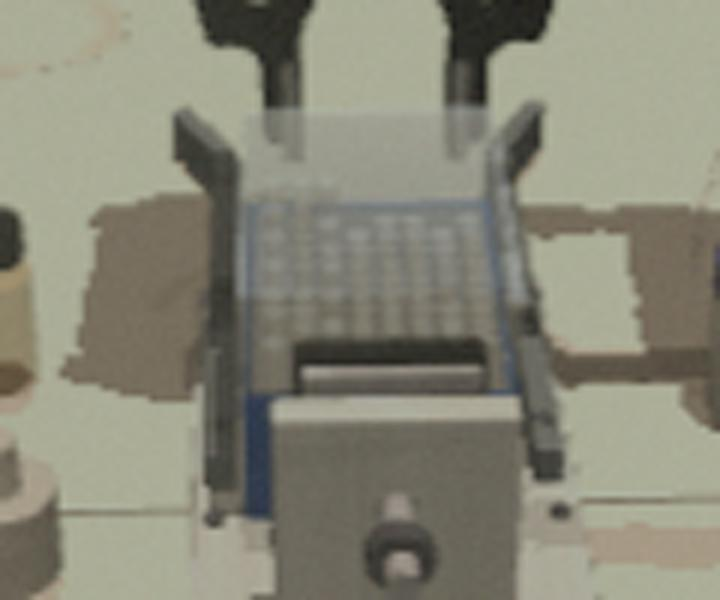

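step_arm --motion '[{"hand": 110, "xyz": [0, 2, 0], "twist": 0}, {"hand": 110, "xyz": [0, 0, 5], "twist": 0}, {"hand": 110, "xyz": [0, -2, 0], "twist": 0}, {"hand": 110, "xyz": [0, -1, 0], "twist": 0}, {"hand": 110, "xyz": [0, 0, 0], "twist": 0}]'

```text
t: 17.4
position: [0.5105, 0.0096, 0.079]
tool_rot: [3.141, -0.025, -0.001]
wrist_force: [-0.1, -0.3, 0.1]
opening: 0.0486
```

step_arm --motion '[{"hand": 110, "xyz": [0, -1, 0], "twist": 0}, {"hand": 110, "xyz": [0, 0, 0], "twist": 0}]'

```text
t: 17.6
position: [0.5106, 0.0105, 0.0792]
tool_rot: [3.141, -0.025, -0.0]
wrist_force: [-0.0, -1.7, -0.5]
opening: 0.0485
```

step_arm --motion '[{"hand": 110, "xyz": [0, -1, 0], "twist": 0}, {"hand": 110, "xyz": [0, 0, 0], "twist": 0}]'

```text
t: 17.8
position: [0.5107, 0.0115, 0.0792]
tool_rot: [3.141, -0.025, 0.0]
wrist_force: [-0.0, -1.9, -0.5]
opening: 0.0489
```

step_arm --motion '[{"hand": 110, "xyz": [0, -1, 0], "twist": 0}, {"hand": 110, "xyz": [0, 0, 0], "twist": 0}]'

```text
t: 18.0
position: [0.5107, 0.0126, 0.0792]
tool_rot: [-3.141, 0.025, 0.0]
wrist_force: [-0.2, -1.5, 0.3]
opening: 0.0482
```

step_arm --motion '[{"hand": 110, "xyz": [0, -1, 0], "twist": 0}, {"hand": 110, "xyz": [0, 0, 0], "twist": 0}]'

```text
t: 18.2
position: [0.5107, 0.0136, 0.0792]
tool_rot: [-3.141, 0.025, -0.0]
wrist_force: [0.1, -1.1, 0.3]
opening: 0.0486
```

step_arm --motion '[{"hand": 110, "xyz": [0, -1, 0], "twist": 0}, {"hand": 110, "xyz": [0, 0, 0], "twist": 0}]'

```text
t: 18.4
position: [0.5107, 0.0145, 0.0792]
tool_rot: [3.141, -0.025, 0.0]
wrist_force: [-0.6, -2.3, 0.1]
opening: 0.0488
```

Run:
```python
from h import *
for n in("side","top"): cv2.imwrite(f"pics/{n}11.png",ctrl.camera(n)[:,:,::-1])
crop("pics/top11.png",200,160,320,260,6,"pics/c4.png")
f=[]
s=ctrl.get_state();print(s['position'],s['wrist_force'])
```

```text
[0.51067344 0.01451845 0.07918746] [ 0.29458429 -0.71979921  0.37022872]
```

View pics/c4.png

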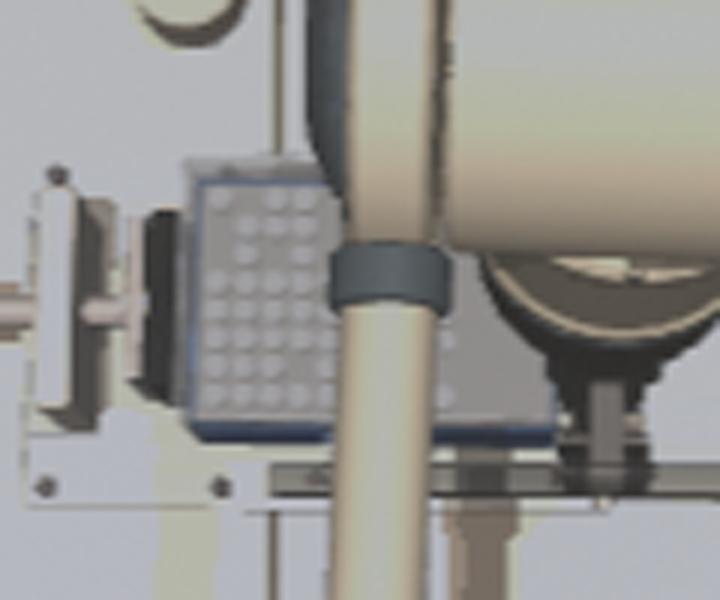

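step_arm --motion '[{"hand": 110, "xyz": [0, -1, 0], "twist": 0}, {"hand": 110, "xyz": [0, 0, 0], "twist": 0}]'

```text
t: 18.7
position: [0.5107, 0.0152, 0.0792]
tool_rot: [3.141, -0.025, 0.0]
wrist_force: [0.0, -3.1, -0.4]
opening: 0.0485
```

step_arm --motion '[{"hand": 110, "xyz": [0, -1, 0], "twist": 0}, {"hand": 110, "xyz": [0, 0, 0], "twist": 0}]'

```text
t: 18.9
position: [0.5107, 0.016, 0.0792]
tool_rot: [3.14, -0.025, 0.0]
wrist_force: [-0.3, -4.9, -0.2]
opening: 0.0484
```

step_arm --motion '[{"hand": 110, "xyz": [0, -1, 0], "twist": 0}, {"hand": 110, "xyz": [0, 0, 0], "twist": 0}]'

```text
t: 19.1
position: [0.5108, 0.0167, 0.0792]
tool_rot: [3.14, -0.025, 0.0]
wrist_force: [-0.6, -6.3, 0.3]
opening: 0.0484
```

step_arm --motion '[{"hand": 110, "xyz": [0, -1, 0], "twist": 0}, {"hand": 110, "xyz": [0, 0, 0], "twist": 0}]'

```text
t: 19.3
position: [0.5108, 0.0173, 0.0793]
tool_rot: [3.139, -0.026, 0.0]
wrist_force: [-0.3, -8.9, -0.1]
opening: 0.0486
```

step_arm --motion '[{"hand": 110, "xyz": [0, -0.7, 0], "twist": 0}, {"hand": 110, "xyz": [0, 0, 0], "twist": 0}, {"hand": 110, "xyz": [0, 0, 0], "twist": 0}, {"hand": 110, "xyz": [0, 0, 0], "twist": 0}, {"hand": 110, "xyz": [0, 0, 0], "twist": 0}]'

```text
t: 19.8
position: [0.5108, 0.0176, 0.0793]
tool_rot: [3.138, -0.026, 0.0]
wrist_force: [-0.4, -8.4, -0.2]
opening: 0.0482
```

step_arm --motion '[{"hand": 110, "xyz": [0, 0, 0], "twist": 0}, {"hand": 110, "xyz": [0, 0, 0], "twist": 0}, {"hand": 110, "xyz": [0, 0, 0], "twist": 0}, {"hand": 110, "xyz": [0, 0, 0], "twist": 0}, {"hand": 110, "xyz": [0, 0, 0], "twist": 0}]'

```text
t: 20.3
position: [0.5108, 0.0176, 0.0793]
tool_rot: [3.138, -0.026, 0.0]
wrist_force: [-1.4, -8.3, 0.5]
opening: 0.0486
```

Run:
```python
from h import *
for n in("side","top"): cv2.imwrite(f"pics/{n}12.png",ctrl.camera(n)[:,:,::-1])
crop("pics/top12.png",200,160,320,260,6,"pics/c4.png");crop("pics/side12.png",240,180,360,280,6,"pics/c5.png")
s=ctrl.get_state();print(s['position'],s['wrist_force'])
```

```text
[0.51079151 0.01761605 0.07928955] [ 0.47110515 -9.20047261 -0.10294643]
```

View pics/c5.png

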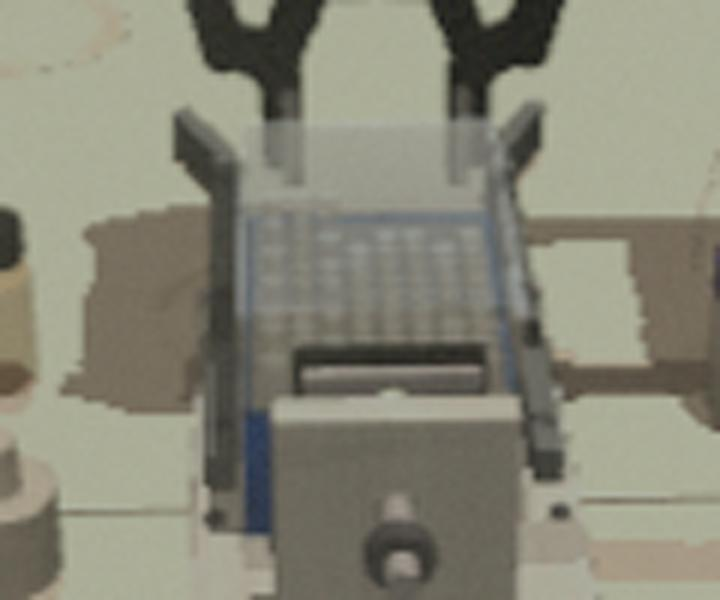

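step_arm --motion '[{"hand": 110, "xyz": [0, 0.7, 0], "twist": 0}, {"hand": 110, "xyz": [0, 0.7, 0], "twist": 0}, {"hand": 110, "xyz": [0, 0.7, 0], "twist": 0}, {"hand": 110, "xyz": [0, 0.7, 0], "twist": 0}, {"hand": 110, "xyz": [0, 0.7, 0], "twist": 0}]'

```text
t: 20.9
position: [0.5108, 0.0157, 0.0792]
tool_rot: [-3.141, 0.025, -0.0]
wrist_force: [-0.2, -1.9, -0.8]
opening: 0.0486
```

step_arm --motion '[{"hand": 110, "xyz": [0, 0.7, 0], "twist": 0}, {"hand": 110, "xyz": [0, 0.7, 0], "twist": 0}, {"hand": 110, "xyz": [0, 1, 0], "twist": 0}, {"hand": 110, "xyz": [0, 2, 0], "twist": 0}, {"hand": 110, "xyz": [0, 5, 0], "twist": 0}]'

```text
t: 21.4
position: [0.5106, 0.0065, 0.0792]
tool_rot: [-3.141, 0.024, -0.0]
wrist_force: [-1.1, 0.6, 0.3]
opening: 0.0486
```

step_arm --motion '[{"hand": 110, "xyz": [0, 20, 0], "twist": 0}, {"hand": 110, "xyz": [0, 40, -10], "twist": 0}, {"hand": 110, "xyz": [0, 45, -40], "twist": 0}, {"hand": 110, "xyz": [0, 45, -40], "twist": 0}, {"hand": 110, "xyz": [0, 40, 0], "twist": 0}]'

```text
t: 21.9
position: [0.5097, -0.1707, 0.1619]
tool_rot: [3.138, -0.024, 0.014]
wrist_force: [1.2, 0.2, 0.6]
opening: 0.0485
```

Run:
```python
from h import *
for n in("side","top"): cv2.imwrite(f"pics/{n}13.png",ctrl.camera(n)[:,:,::-1])
crop("pics/top13.png",180,140,320,260,5.5,"pics/c4.png");crop("pics/side13.png",220,160,390,300,4.2,"pics/c5.png")
s=ctrl.get_state();print(s['position'],s['wrist_force'])
```

```text
[ 0.50774421 -0.1730697   0.15713322] [ 0.22348746  1.68286182 -1.35872725]
```

View pics/c4.png

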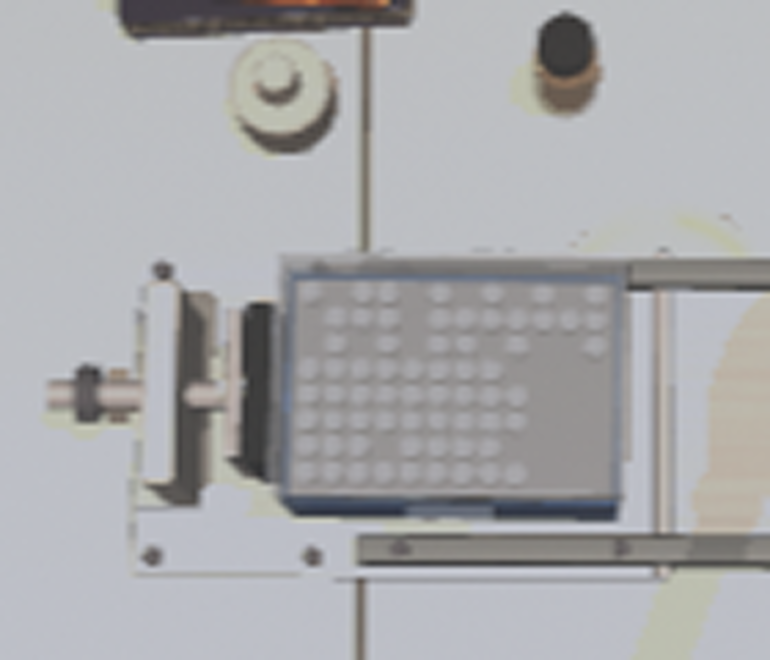

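View pics/c5.png

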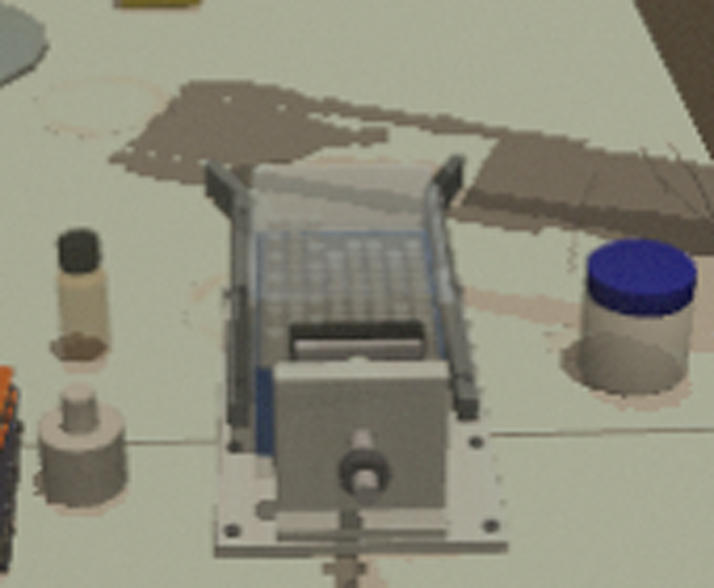

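Run:
```python
from h import *
c=lambda P,f,x0,y0:[((x+.5)/f+x0-.5,(y+.5)/f+y0-.5) for x,y in P]
f=5.5
P=plane("top",c([(275,256),(631,262),(628,460)],f,180,140),.088);print(P.round(4),(P[0]+P[1])/2)
print(plane("top",c([(660,400)],f,180,140),.012).round(4), "lip edge")
print(plane("top",c([(275,400)],f,180,140),.077).round(4))
```

```text
[[0.5535 0.1446 0.088 ]
 [0.5509 0.0235 0.088 ]
 [0.4831 0.025  0.088 ]] [0.55220185 0.08406897 0.088     ]
[[0.5153 0.0114 0.012 ]] lip edge
[[0.5056 0.1451 0.077 ]]
```

step_arm --motion '[{"hand": 110, "xyz": [0, 0, 0], "twist": 0}, {"hand": 110, "xyz": [0, 0, 0], "twist": 0}, {"hand": 110, "xyz": [0, 0, 0], "twist": 0}]'

```text
t: 22.3
position: [0.5077, -0.1673, 0.155]
tool_rot: [-3.141, 0.022, 0.001]
wrist_force: [0.1, 0.4, 0.2]
opening: 0.0484
```

Lid length measured with the flat-in-pocket height is 121 mm (120 true). The centre is at nest y ≈ 0.009, inside the home range, and the box is behind the lip and against the buffer.

```bash
python3 -c "
from rig import ctrl
print(ctrl.finish_job())"
```

```text
the job is handed in; nothing more can be done
None
```

The box is in the nest behind the lip, and I handed the job in at about 22 s. `finish_job` gives no verdict, so the result below rests on my own checks.

**What I did:** I squared the box up by pushing its tab side with two spread fingers. Then I pushed it from behind up the ramp and over the lip.

**Pressing home:** I crept forward 1 mm at a time and felt the buffer when the TCP reached about y = 0.015. I pressed in about 3 mm and held for about 1 s at 8–9 N at the wrist. The stop itself probably felt a newton or so less because of sliding friction. Then I backed off slowly.

**Last checks:**
- **Position:** the box centre is at nest y ≈ 0.009, inside the home range. The rear edge is past the lip.
- **Flat:** the lid measures 121 mm against a true 120 mm, taking its top at the height it would have on the pocket floor. I did not measure the tilt directly.
- **Plunger:** it is hidden by the lid in the last pictures, so I infer contact from the position and did not see it.
- **Other objects:** the jar, vial and pellet die look untouched; I judged this by eye and did not measure it.

**One thing went wrong:** on the ramp, part of the fingers, probably a knuckle, caught the rear edge of the lid. The upward force on the wrist reached up to 17.5 N, under the 40 N limit. I backed off, raised the tool 19 mm and carried on, and it did not catch again.

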